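Close the sample jars, load the tray into the sampler and set its pointer

ROBOT

A 6-joint arm with a two-finger parallel gripper is mounted at the origin on the work surface. World frame = base frame: x ahead of the robot, y to its left, z up, the work surface at z = 0. Lengths are in m, angles in rad, forces in N, time in s.
With the tool pointing down it reaches from about 0.3 to 0.75 m from the base axis. Payload 8.5 kg.
Tool frame: the origin (TCP) lies midway between the tips of the shut fingers; the grasp point (between the pads) lies 19 mm behind it; z points along the fingers, y is the line along which they close (so a half turn about z gives the same grasp; the last joint's range is limited). The gripper opens to 85 mm and grips with 20 to 120 N. Pads are 22 mm wide; open, the fingers measure 114 mm over their backs; the gripper's body (76 mm by 85 mm) begins 54 mm behind the grasp point. The pads swing forward as they close: fully open they stand 13 mm farther back than shut.
Start: joints at [0.923, 0.381, 1.297, -0, 1.464, -0.215], TCP at [0.231, 0.499, 0.231] pointing down, gripper open.
Joint ranges: [-3.11, 3.11], [-0.89, 2.33], [0.22, 2.48], [-1.42, 4.56], [0.17, 2.85], [-2.88, 2.88]. Speed limits (rad/s): [2.39, 2.39, 3.14, 3.14, 3.14, 3.14].

INTERFACE

Orientations are given as [roll, pitch, yaw] about the fixed x, y, z axes, in that order (R = Rz(yaw) Ry(pitch) Rx(roll)).
In Python, from workcell import observe, camera, job_done gives the robot as it stands.
- The arm moves only by the shell command python3 -m handwheel 'ROWS' [FORCE]. ROWS is text: rows parted by semicolons, each of 7 numbers parted by spaces: the turn, a rotation vector about the world's x, y, z in rad, then the shift along the world's x, y, z in mm, then the opening, from 0 (shut) to 1 (fully open). In form: ax ay az x y z claw; .... A call has 1 to 12 rows; each row shifts and turns the commanded pose from where the row before left it; what a row does not reach is not made up. A row lasts 1/12 s, in which the tool goes at most 41.7 mm and 7.16 degrees, less where a joint would pass 70% of its speed; a pose out of reach is approached as far as the arm can. A call is refused whole if a number of a shift passes 41.7 or a number of a turn 0.125, either way. A call with a gripper value outside its range is refused whole. The fingers move at their own pace and stop on an object; FORCE is the grip in N (left out, the last holds). Time passes only in rows, so rows that do not move let the fingers close. It gives the time, the measured TCP pose, the force, the opening and the grip force at its end, in the units of the state.
- observe(): the state, without advancing time (a new reading comes with each control period).
- camera(name): name is "scene" or "top" or "wrist"; returns a dict with "color" (400x640x3 uint8, red, green, blue), "mtx" (3x3 intrinsics, pixels), "D" ([k1, k2, p1, p2, k3] as OpenCV has them; the pictures are not rectified), "extrinsics" (4x4, takes a point from world to camera coordinates); the wrist camera has in their place "T_tool_cam" (4x4, takes a point from camera to tool coordinates, whose origin is the TCP and whose axes are the flange's). Camera axes: x right, y down, z forward; pixel columns grow to the right and rows downward; lengths in m; the calibration is good to about 2 mm. A picture is of the moment at which its call begins: read the wrist's pose just before it. There is no depth.
- job_done(): hands the job in; it is judged then, once.
The state is a dict: "clock": time; "q": joint angles; "qd": joint speeds; "joint_efforts": joint torques, N m; "ee_pos": TCP position; "tcp_rot": TCP orientation; "wrist_force": force on the tool from outside, world axes, zero at the start; "moment": the same for the moment, N m; "gripper_width": finger opening in m; "grasp_force": force on a finger pad.
Only numpy, scipy, OpenCV 4.12 (cv2) and the standard library are available. Lean on these libraries where they do the work, as an engineer would, in place of code of your own. Each camera call takes 0.05 s, during which the arm holds its last target. There are 200 camera calls.

TASK

Press the raised white cap of every amber sample jar fully down, stand the jars upright in the pockets of the steel tray and, once they are all closed and loaded, slide the tray fully home into the sampler's slot. Also turn the sampler's knob until its pointer lines up with the brass mark; leave the other bottles and things on the bench where they are.

Things in the scene. Friction and masses are not known exactly. Their poses are not given: they have to be found in the camera images.
- jar_a: Sample jar: squat amber glass cylinder with a paper label, 42 dia, shoulder at 54 above its base, about 0.12 kg, bottom-heavy; with its cap down it is 71 tall, with the cap pulled up as much as 82. Origin at the centre of its underside, z up. Only 2 or 3 of the 4 are present in a run. Grip the glass about 45 above the base to keep the fingertips above the tray's walls.
- cap_a (a joint): Height in m by which the white push-pull cap of jar_a stands up from its jar: 0 = fully down (closed), 0.011 = fully pulled up. It is held by friction and pressing straight down with about 8 N moves it. The cap (white disc 32 dia, flat top) cannot come off; its top is 71 mm plus this value above the jar's base.
- jar_b: Sample jar: squat amber glass cylinder with a paper label, 42 dia, shoulder at 54 above its base, about 0.12 kg, bottom-heavy; with its cap down it is 71 tall, with the cap pulled up as much as 82. Origin at the centre of its underside, z up. Only 2 or 3 of the 4 are present in a run. Grip the glass about 45 above the base to keep the fingertips above the tray's walls.
- cap_b (a joint): Height in m by which the white push-pull cap of jar_b stands up from its jar: 0 = fully down (closed), 0.011 = fully pulled up. It is held by friction and pressing straight down with about 8 N moves it. The cap (white disc 32 dia, flat top) cannot come off; its top is 71 mm plus this value above the jar's base.
- jar_c: Sample jar: squat amber glass cylinder with a paper label, 42 dia, shoulder at 54 above its base, about 0.12 kg, bottom-heavy; with its cap down it is 71 tall, with the cap pulled up as much as 82. Origin at the centre of its underside, z up. Only 2 or 3 of the 4 are present in a run. Grip the glass about 45 above the base to keep the fingertips above the tray's walls.
- cap_c (a joint): Height in m by which the white push-pull cap of jar_c stands up from its jar: 0 = fully down (closed), 0.011 = fully pulled up. It is held by friction and pressing straight down with about 8 N moves it. The cap (white disc 32 dia, flat top) cannot come off; its top is 71 mm plus this value above the jar's base.
- jar_d: Sample jar: squat amber glass cylinder with a paper label, 42 dia, shoulder at 54 above its base, about 0.12 kg, bottom-heavy; with its cap down it is 71 tall, with the cap pulled up as much as 82. Origin at the centre of its underside, z up. Only 2 or 3 of the 4 are present in a run. Grip the glass about 45 above the base to keep the fingertips above the tray's walls.
- cap_d (a joint): Height in m by which the white push-pull cap of jar_d stands up from its jar: 0 = fully down (closed), 0.011 = fully pulled up. It is held by friction and pressing straight down with about 8 N moves it. The cap (white disc 32 dia, flat top) cannot come off; its top is 71 mm plus this value above the jar's base.
- tray: Loose steel tray, 64 wide (its x) x 182 long (its y), 0.45 kg, floor 4 thick, walls 5 thick rising to 20 above the table, divided into three square pockets 54 x 54 in a row with centres at y = -59, 0, +59 (any pocket will do, one jar in each). Origin at the centre of its underside. At its -y end a flat neck carries an upright black handle; its +y end goes into the sampler first.
- tray_grip (a point): Point on the tray's upright black handle (14 thick along tray x, 28 along tray y, from 1 to 63 above the tray's underside): on its centre line, 45 above the underside, at tray (0, -141, 45). Pinch it across its 14 mm thickness.
- sampler: Fixed automatic sampler with an open-topped slot for the tray. Origin on the table in the middle of the slot, which runs along the sampler's y: rigid back stop at y = +93, 70 wide between the near guide (35 high) and the control block (95 high, x = 35 to 150). The tall head (200 high) begins at y = 140. Tray fully home: tray origin within 2 mm of this one, same axes, handle still outside.
- slot_mouth (a point): Middle of the slot's mouth on the table, at sampler (0, -91, 0); flared lead-ins 35 high reach 41 further out and widen to 87.
- bridge (a point): Middle of the underside of the bridge bar across the slot, at sampler (0, -45, 82); bar 14 x 14, top at 96. Jars in the tray pass under it only with their caps pushed down (75 high in the tray).
- knob (a joint): Angle in rad of the black knob on top of the control block, 0 to 6.0, growing clockwise seen from above. Its grip is a raised bar that points along the sampler's x at 0. Each rad moves the pointer 6 mm towards the sampler's +y.
- knob_grip (a point): Point on the knob's axis at the height to grip it (vertical axis; bar grip about 12 mm thick or less and up to 44 long).
- pointer_tip (a point): Tip of the small steel pointer that slides along the sampler's y on the scale on top of the control block, driven by the knob.
- mark_tip (a point): Inner edge of the small fixed brass mark on the scale; its axes are those of the sampler. The pointer is aligned when its tip has the same y in the sampler's frame.
- amber_bottle: Big amber glass bottle with black cap, 72 dia x 150 tall. Bystander: leave it where it stands. Origin at the centre of its underside.
- wide_jar: Wide white plastic jar, 74 dia x 95 tall. Bystander: leave it where it stands. Origin at the centre of its underside.
- glass_bottle: Clear glass bottle with a flared glass stopper, 72 dia x 130 tall. Bystander: leave it where it stands. Origin at the centre of its underside.
- small_vial: Small white plastic vial, 26 dia x 50 tall, with a flat cap (not one of the sample jars). Bystander: leave it where it stands. Origin at the centre of its underside.
- beaker: Small open glass beaker, 64 dia x 70 tall. Bystander: leave it where it stands. Origin at the centre of its underside.
- marker: Marker pen 120 long, 14 thick, lying on the table. Bystander: leave it where it stands. Origin at the centre of its underside.

How it is judged:
On the way, in this order (a step that is already met when the one before it is completed fails the run):
1. every jar present is closed (cap down) and stands in a pocket of the tray (value of joint each of cap_a, cap_b, cap_c, cap_d below 0.002 m and x of jar_a in the frame of tray between -0.013 and 0.013 m and y of jar_a in the frame of tray between -0.075 and 0.075 m and z of jar_a in the frame of tray between 0 and 0.009 m and angle between each of jar_a, jar_b, jar_c, jar_d's own z axis and vertical below 0.12 rad and x of jar_b in the frame of tray between -0.013 and 0.013 m and y of jar_b in the frame of tray between -0.075 and 0.075 m and z of jar_b in the frame of tray between 0 and 0.009 m and x of jar_c in the frame of tray between -0.013 and 0.013 m and y of jar_c in the frame of tray between -0.075 and 0.075 m and z of jar_c in the frame of tray between 0 and 0.009 m and x of jar_d in the frame of tray between -0.013 and 0.013 m and y of jar_d in the frame of tray between -0.075 and 0.075 m and z of jar_d in the frame of tray between 0 and 0.009 m), for 0.2 s.
2. the loaded tray is fully home in the sampler's slot (all of step 1 and y of tray in the frame of sampler above -0.007 m and x of tray in the frame of sampler between -0.006 and 0.006 m and height (world z) of tray below 0.005 m and angle between tray's own z axis and vertical below 0.05 rad), for 0.2 s.
At the end, for the whole second after the job is handed in: Every jar present has its cap within 2 mm of fully down and stands upright in a tray pocket, the tray is within 7 mm of fully home in the sampler's slot and flat on the table, the pointer tip is within 2.5 mm of the mark along the scale, and all is at rest (all of step 2 and y of pointer_tip in the frame of mark_tip between -0.0025 and 0.0025 m and linear speed of each of jar_a, jar_b, jar_c, jar_d, tray below 0.02 m/s); the robot touches nothing.
It fails at once if a bystander is moved by more than 40 mm (distance of any of amber_bottle, wide_jar, glass_bottle, small_vial, beaker, marker from where it was at the start of the episode above 0.04 m).
Of jar_a, jar_b, jar_c, jar_d only 2 to 3 are there at a start; the rules pass over those that are not, and their reading is None.
At some moment in a run one of jar_a, jar_b, jar_c, jar_d, tray may be knocked a few centimetres aside while the robot is not near it.
It also fails if it takes over 208 s, if anything falls off the work surface, if the arm or the gripper's body presses on something with over 40 N, if the wrist force passes 120 N, or if a joint passes its speed limit or range.

## Working session

There is one attempt and no reset: what is moved stays moved. The work goes in short steps, Python scripts to look and compute and a shell command to move; the robot and the scene stay as the last step left them, time stands still between calls to the robot, and variables do not carry over. Pictures are saved under pics/ and viewed, at most 14 in all, crops included, and the job is handed in when it is done.

```bash
mkdir -p pics; ls; python3 - <<'E'
from workcell import observe,camera
import cv2,numpy as np
o=observe();print(o)
for n in("top","scene"):
    c=camera(n);cv2.imwrite(f"pics/{n}0.png",c["color"][:,:,::-1]);print(n,c["mtx"],c["D"],c["extrinsics"])
    np.savez(f"{n}.npz",**c)
E
```

```text
pics
{'clock': 0.0, 'q': array([ 9.22701509e-01,  3.81198438e-01,  1.29828988e+00, -1.46432796e-05,
        1.46358256e+00, -2.15307567e-01]), 'qd': array([ 4.75162614e-06,  1.09526243e-03, -2.83317449e-04, -1.10780580e-03,
        6.94836014e-04, -2.18697631e-04]), 'joint_efforts': array([-6.06278554e-04, -4.48470211e+01, -2.31278479e+01, -2.02842821e-04,
        4.81228155e-03, -2.32689686e-06]), 'ee_pos': array([0.23049486, 0.49904019, 0.23070065]), 'tcp_rot': array([-3.14014545e+00, -3.01597835e-04,  2.70880676e+00]), 'wrist_force': array([-0.89920388,  0.14167988,  0.02552808]), 'moment': array([-0.04792448,  0.01146453,  0.01112446]), 'grasp_force': 0.0, 'gripper_width': 0.0853566391443926}
top [[405.32297143   0.         313.58926443]
 [  0.         405.32297143 199.1583092 ]
 [  0.           0.           1.        ]] [-0.0515729  0.         0.         0.         0.       ] [[ 0.0990047  -0.99508552 -0.00169418 -0.14139769]
 [-0.97475102 -0.09663882 -0.20129925  0.54133201]
 [ 0.20014624  0.02158097 -0.97952833  1.08277351]
 [ 0.          0.          0.          1.        ]]
scene [[422.48196385   0.         313.84264474]
 [  0.         422.48196385 199.29440613]
 [  0.           0.           1.        ]] [-0.00983262  0.          0.          0.          0.        ] [[-0.54057123  0.84128213 -0.00520761  0.39628536]
 [ 0.68723518  0.43799999 -0.57953758 -0.26786448]
 [-0.48527368 -0.3168602  -0.81492888  1.29046251]
 [ 0.          0.          0.          1.        ]]
```

View pics/top0.png

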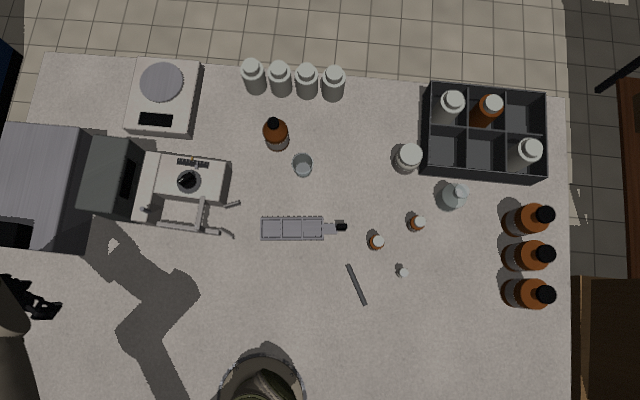

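View pics/scene0.png

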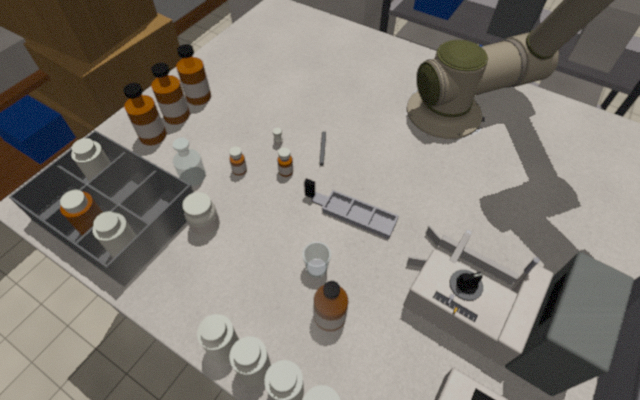

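The top view shows two sample jars, with caps at about (377,240) and (418,221). It also shows the tray at (262–325, 215–240) with its handle at (341,226), the sampler slot around (185,215), and the knob at (187,180). Next I'll zoom in to measure.

```bash
cat > h.py <<'E'
import numpy as np,cv2
def load(n): return dict(np.load(n+".npz"))
def back(c,uv,z):
    "pixels -> world at height z"
    uv=np.array(uv,float).reshape(-1,1,2)
    p=cv2.undistortPoints(uv,c["mtx"],c["D"]).reshape(-1,2)
    E=c["extrinsics"];R=E[:3,:3];C=-R.T@E[:3,3]
    d=np.c_[p,np.ones(len(p))]@R
    return C+d*((np.broadcast_to(z,len(p))-C[2])/d[:,2])[:,None]
def proj(c,P):
    E=c["extrinsics"];return cv2.projectPoints(np.array(P,float).reshape(-1,1,3),cv2.Rodrigues(E[:3,:3])[0],E[:3,3],c["mtx"],c["D"])[0].reshape(-1,2)
def crop(c,x0,y0,x1,y1,s,f):
    cv2.imwrite(f,cv2.resize(c["color"][y0:y1,x0:x1,::-1],None,fx=s,fy=s,interpolation=cv2.INTER_CUBIC))
E
python3 - <<'E'
from h import *
t=load("top");s=load("scene")
a=cv2.resize(t["color"][190:290,250:450],None,fx=4,fy=4,interpolation=2)
b=cv2.resize(t["color"][145:245,130:250],None,fx=6,fy=6,interpolation=2)
cv2.imwrite("pics/a.png",a[:,:,::-1]);cv2.imwrite("pics/b.png",b[:,:,::-1])
crop(s,400,200,560,340,5,"pics/c_.png")
im=cv2.imread("pics/c_.png");cv2.imwrite("pics/c.png",im[:600,:800])
E
```

```text
(no output)
```

View pics/a.png

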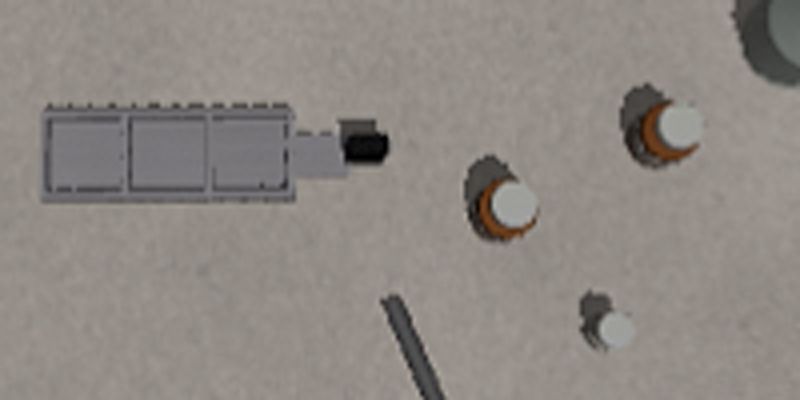

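View pics/b.png

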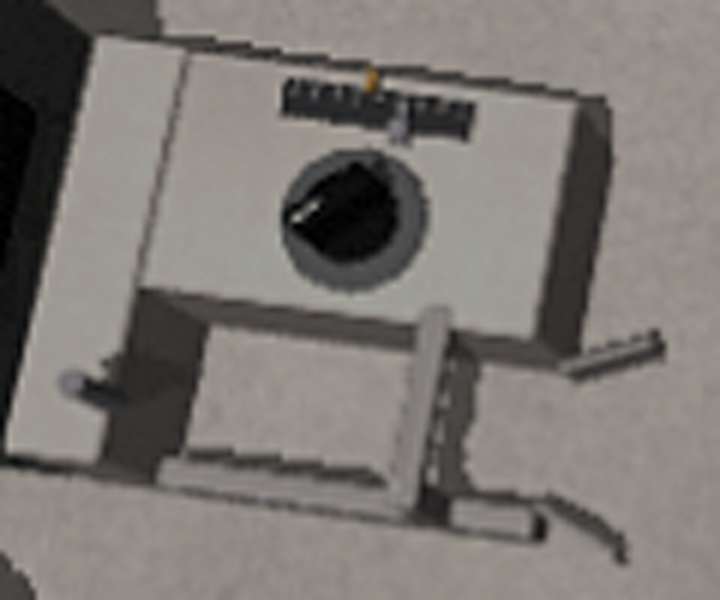

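View pics/c.png

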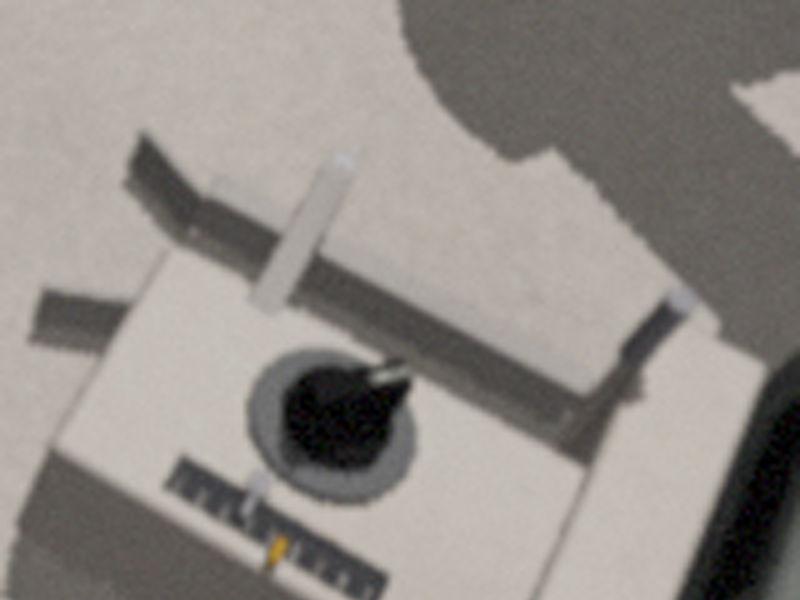

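```bash
python3 - <<'E'
from h import *
np.set_printoptions(precision=4,suppress=True)
t=load("top");s=load("scene")
B=lambda u,z:back(t,np.array(u)/6.+[130,145],z)
A=lambda u,z:back(t,np.array(u)/4.+[250,190],z)
S=lambda u,z:back(s,np.array(u)/5.+[400,200],z)
print("block in edge,front-in,front-out",B([[140,288],[538,340],[580,97]],.095))
print("scene front-in,front-out, head-in",S([[172,250],[58,445],[585,465]],.095))
print("bridge ends",B([[430,310],[400,505]],.096),S([[268,300],[340,160]],.096))
print("ptr,mark",B([[397,108],[372,88]],.097),S([[255,490],[277,545]],.097))
print("knob",B([[355,220]],.097),S([[332,425]],.097))
print("tray corners",A([[42,112],[42,202],[294,200],[292,112]],.02))
print("handle top",A([[368,148]],.063))
print("jars",A([[514,204],[681,127],[617,329]],[.08,.08,.05]))
# scene: cap centres
print(back(s,[[285.5,154.5],[237,153]],.08))
E
python3 - <<'E'
import sys;sys.path.insert(0,'.')
from h import *
s=load("scene")
crop(s,210,110,410,245,4,"pics/d.png")
E
```

```text
block in edge,front-in,front-out [[0.5183 0.3504 0.095 ]
 [0.5124 0.1646 0.095 ]
 [0.6276 0.162  0.095 ]]
scene front-in,front-out, head-in [[0.5193 0.1711 0.095 ]
 [0.6273 0.1681 0.095 ]
 [0.521  0.3509 0.095 ]]
bridge ends [[0.5211 0.2154 0.096 ]
 [0.4318 0.2152 0.096 ]] [[0.5204 0.215  0.096 ]
 [0.4383 0.2156 0.096 ]]
ptr,mark [[0.6136 0.2452 0.097 ]
 [0.622  0.2584 0.097 ]] [[0.6035 0.2426 0.097 ]
 [0.6203 0.2587 0.097 ]]
knob [[0.5591 0.256  0.097 ]] [[0.5605 0.2584 0.097 ]]
tray corners [[ 0.4898  0.0598  0.02  ]
 [ 0.4256  0.0517  0.02  ]
 [ 0.4448 -0.1261  0.02  ]
 [ 0.5076 -0.1188  0.02  ]]
handle top [[ 0.481  -0.1728  0.063 ]]
jars [[ 0.4504 -0.273   0.08  ]
 [ 0.5137 -0.3828  0.08  ]
 [ 0.3754 -0.3534  0.05  ]]
[[ 0.4574 -0.2633  0.08  ]
 [ 0.5204 -0.3721  0.08  ]]
```

View pics/d.png

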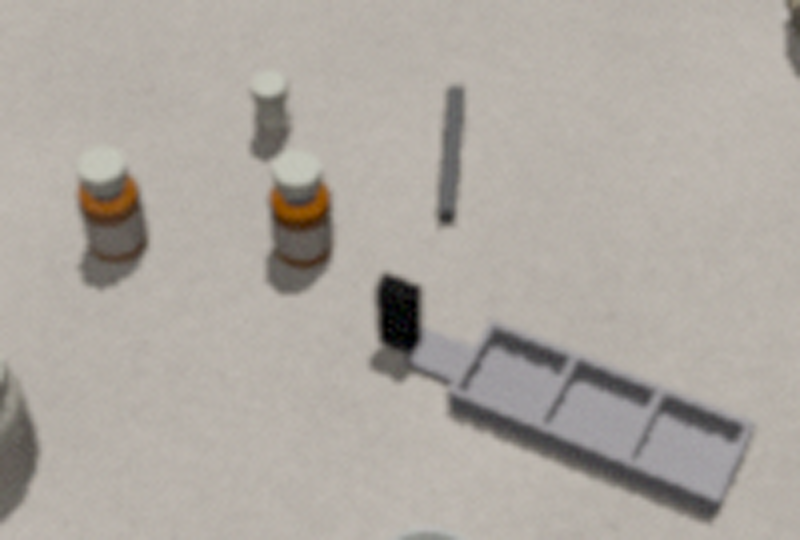

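```bash
python3 -m handwheel '0 0 0 0 -10 20 1;0 0 0 0 -20 20 1;0 0 -.114 20 -20 10 1;0 0 -.114 25 -20 10 1;0 0 -.114 25 -25 10 1;0 0 -.114 25 -25 10 1;0 0 -.114 25 -25 10 1;0 0 -.114 25 -25 10 1;0 0 -.114 25 -25 10 1;0 0 -.114 25 -25 10 1;0 0 -.114 25 -20 0 1;0 0 -.114 20 -10 0 1'
python3 -m handwheel '0 0 0 0 0 0 1;0 0 0 0 0 0 1'
cat > w.py <<'E'
from h import *
from workcell import observe,camera
from scipy.spatial.transform import Rotation as Ro
def wrist(name):
    o=observe();T=np.eye(4);T[:3,:3]=Ro.from_euler("xyz",o["tcp_rot"]).as_matrix();T[:3,3]=o["ee_pos"]
    c=camera("wrist");c["extrinsics"]=np.linalg.inv(T@c["T_tool_cam"])
    np.savez(name+".npz",**c);cv2.imwrite(f"pics/{name}.png",c["color"][:,:,::-1]);return o,c
def shot(n,name):
    c=camera(n);np.savez(name+".npz",**c);return c
E
python3 - <<'E'
from w import *
np.set_printoptions(precision=4,suppress=True)
o,c=wrist("w1");print(o["ee_pos"],o["tcp_rot"],o["q"]);print(c["T_tool_cam"],c["mtx"],c["D"])
E
```

```text
clock: 1.1
ee_pos: [0.4723, 0.2469, 0.3516]
tcp_rot: [3.141, 0.0, 1.561]
wrist_force: [0.1, -0.1, 0.4]
gripper_width: 0.0855
grasp_force: 0.0
clock: 1.27
ee_pos: [0.4711, 0.2487, 0.3505]
tcp_rot: [-3.14, 0.0, 1.568]
wrist_force: [-1.1, -0.5, 0.6]
gripper_width: 0.0854
grasp_force: 0.0
[0.4711 0.2487 0.3505] [-3.1399  0.0003  1.5683] [0.2632 0.2951 1.0886 0.0002 1.7596 0.2657]
[[ 0.0002 -0.9577 -0.2877  0.0737]
 [ 1.      0.0004 -0.0007 -0.0001]
 [ 0.0008 -0.2877  0.9577 -0.1431]
 [ 0.      0.      0.      1.    ]] [[284.3707   0.     321.3114]
 [  0.     284.3707 198.4127]
 [  0.       0.       1.    ]] [0.0035 0.     0.     0.     0.    ]
```

View pics/w1.png

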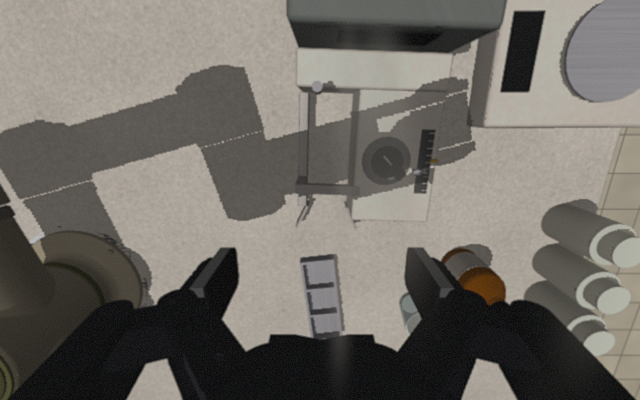

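The wrist view shows the knob at (386,160), the scale at about (427,160), the bridge at row 187, and the block's front edge at about row 220. I'll enlarge it with more contrast.

```bash
python3 - <<'E'
from h import *
c=load("w1");a=c["color"][70:232,290:450,::-1].astype(float)
a=255*(a/255)**.5
cv2.imwrite("pics/e.png",cv2.resize(np.uint8(a),None,fx=3.7,fy=3.7,interpolation=2))
E
```

```text
(no output)
```

View pics/e.png

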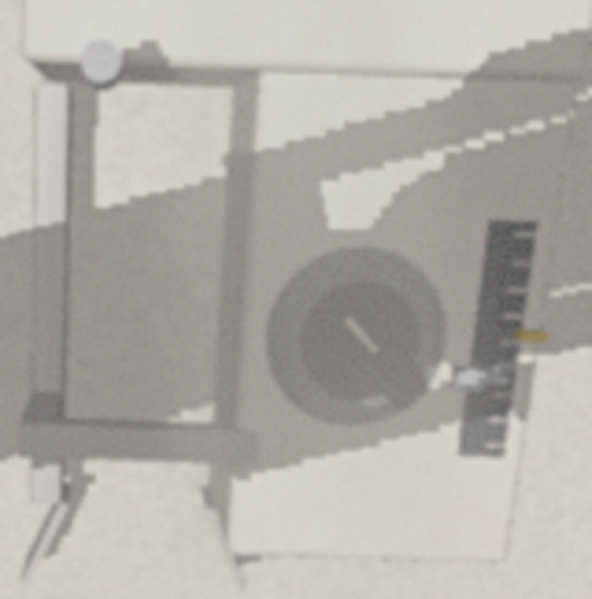

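The zoom shows the knob's white line running (345,318)–(377,352). The pointer tip is at about (485,378), the mark's inner edge at (520,335), and the bridge bar at row 440. Now I'll triangulate.

```bash
python3 - <<'E'
from h import *
np.set_printoptions(precision=4,suppress=True)
t=load("top");s=load("scene");w=load("w1")
B=lambda u:np.array(u)/6.+[130,145]
S=lambda u:np.array(u)/5.+[400,200]
A=lambda u:np.array(u)/4.+[250,190]
D=lambda u:np.array(u)/4.+[210,110]
W=lambda u:np.array(u)/3.7+[290,70]
def tri(*cu):
    M=np.zeros((3,3));b=np.zeros(3)
    for c,u in cu:
        p0=back(c,u,0)[0];d=back(c,u,.1)[0]-p0;d/=np.linalg.norm(d);P=np.eye(3)-np.outer(d,d);M+=P;b+=P@p0
    X=np.linalg.solve(M,b);return X,[np.round(proj(c,X)[0]-u,1).tolist() for c,u in cu]
print("line",tri((t,B([305,210])),(s,S([390,373])),(w,W([361,335]))))
print("line ends",back(w,W([[345,318],[377,352]]),.14))
print("mark",tri((t,B([372,90])),(s,S([277,545])),(w,W([524,335]))))
print("ptr",tri((t,B([398,112])),(s,S([256,488])),(w,W([480,378]))))
print("mark,ptr wrist",back(w,W([[520,335],[487,378],[470,378]]),.098))
print("plate",tri((t,B([355,220])),(s,S([332,425])),(w,W([357,336]))))
print("jar1",tri((t,A([514,204])),(s,D([298,168]))))
print("jar2",tri((t,A([681,127])),(s,D([103,166]))))
print("handle",tri((t,A([368,148])),(s,D([400,287]))))
print("block wrist: inner rear, inner front, outer front, ",back(w,W([[258,72],[232,555],[505,560]]),.095))
print("bridge",back(w,W([[20,440],[255,445]]),.096))
print("guide",back(w,W([[67,90],[67,415]]),.035))
E
```

```text
line (array([0.5525, 0.2653, 0.1395]), [[-0.3, -0.2], [-0.5, -0.0], [-0.5, 0.0]])
line ends [[0.5473 0.2711 0.14  ]
 [0.5588 0.2596 0.14  ]]
mark (array([0.6218, 0.2583, 0.0996]), [[-0.2, -0.5], [-0.1, 0.1], [-1.3, 0.3]])
ptr (array([0.6078, 0.2424, 0.1054]), [[-0.4, 0.6], [-0.1, 0.4], [0.8, 0.8]])
mark,ptr wrist [[0.6226 0.2584 0.098 ]
 [0.6118 0.242  0.098 ]
 [0.6054 0.242  0.098 ]]
plate (array([0.5604, 0.2577, 0.0959]), [[-0.4, -0.4], [-0.5, 0.0], [-1.0, 0.1]])
jar1 (array([ 0.4503, -0.2726,  0.0776]), [[-0.3, 0.1], [-0.3, -0.1]])
jar2 (array([ 0.5143, -0.3836,  0.0735]), [[-0.3, 0.1], [-0.4, -0.1]])
handle (array([ 0.4819, -0.173 ,  0.0551]), [[-0.1, 0.0], [-0.1, -0.0]])
block wrist: inner rear, inner front, outer front,  [[0.5209 0.3518 0.095 ]
 [0.5171 0.1688 0.095 ]
 [0.6276 0.1665 0.095 ]]
bridge [[0.4327 0.2173 0.096 ]
 [0.5246 0.2151 0.096 ]]
guide [[0.4503 0.3495 0.035 ]
 [0.4482 0.2127 0.035 ]]
```

```bash
python3 -m handwheel '0 0 .1126 11.1 1.1 -22 .5;0 0 .1126 11.1 1.1 -22 .5;0 0 .1126 11.1 1.1 -22 .5;0 0 .1126 11.1 1.1 -22 .5;0 0 .1126 11.1 1.1 -22 .5;0 0 .1126 11.1 1.1 -22 .5;0 0 .1126 11.1 1.1 -22 .5;0 0 0 11.1 1.3 -21 .5;0 0 0 0 0 0 .5;0 0 0 0 0 0 .5;0 0 0 0 0 0 .5' 30
```

```text
clock: 2.23
ee_pos: [0.559, 0.259, 0.178]
tcp_rot: [3.14, 0.001, 2.358]
wrist_force: [0.3, -0.2, -0.1]
gripper_width: 0.0425
grasp_force: 0.0
```

```bash
python3 -m handwheel '0 0 0 1.4 -1.3 -15 .5;0 0 0 0 0 -15 .5;0 0 0 0 0 -15 .5;0 0 0 0 0 -13 .5;0 0 0 0 0 0 .5;0 0 0 0 0 0 .3;0 0 0 0 0 0 .1;0 0 0 0 0 0 0;0 0 0 0 0 0 0;0 0 0 0 0 0 0;0 0 0 0 0 0 0' 30
```

```text
clock: 3.15
ee_pos: [0.5611, 0.257, 0.1204]
tcp_rot: [3.14, 0.002, 2.357]
wrist_force: [-2.9, -1.3, 6.3]
gripper_width: 0.0134
grasp_force: 31.6
```

```bash
python3 -m handwheel '0 0 -.10 0 0 1.5 0;0 0 -.12 0 0 0 0;0 0 -.12 0 0 0 0;0 0 -.12 0 0 0 0;0 0 -.12 0 0 0 0;0 0 -.12 0 0 0 0;0 0 -.12 0 0 0 0;0 0 -.12 0 0 0 0;0 0 -.12 0 0 0 0;0 0 -.12 0 0 0 0;0 0 -.12 0 0 0 0;0 0 0 0 0 0 0' 40
python3 -m handwheel '0 0 -.12 0 0 0 0;0 0 -.12 0 0 0 0;0 0 -.12 0 0 0 0;0 0 -.12 0 0 0 0;0 0 -.12 0 0 0 0;0 0 -.12 0 0 0 0;0 0 -.12 0 0 0 0;0 0 -.12 0 0 0 0;0 0 -.12 0 0 0 0;0 0 -.12 0 0 0 0;0 0 -.10 0 0 0 0;0 0 0 0 0 0 0' 40
python3 - <<'E'
from w import *
o,c=wrist("w2");print(o["ee_pos"],o["tcp_rot"],o["wrist_force"],o["gripper_width"])
print(proj(c,[[.6226,.2584,.1],[.6118,.242,.1],[.5604,.2577,.1]]))
E
```

```text
clock: 4.15
ee_pos: [0.5603, 0.2569, 0.1205]
tcp_rot: [-3.141, 0.001, 1.053]
wrist_force: [-4.7, -2.0, 1.5]
gripper_width: 0.0129
grasp_force: 41.1
clock: 5.15
ee_pos: [0.5599, 0.2576, 0.1204]
tcp_rot: [-3.141, 0.002, -0.244]
wrist_force: [-5.4, 2.2, 1.4]
gripper_width: 0.0134
grasp_force: 41.2
[0.55989411 0.25760869 0.12043864] [-3.14103632e+00  1.73706731e-03 -2.43680161e-01] [-5.36536433  2.21820699  1.39321754] 0.013367026919937644
[[293.63190911 135.78220205]
 [326.47040496 147.4888629 ]
 [321.46266149 234.17736063]]
```

```bash
python3 - <<'E'
from h import *
c=load("w2");a=c["color"][90:210,230:390,::-1].astype(float)
a=255*(a/255)**.6
cv2.imwrite("pics/f.png",cv2.resize(np.uint8(a),None,fx=5,fy=5,interpolation=2))
E
```

```text
(no output)
```

View pics/f.png

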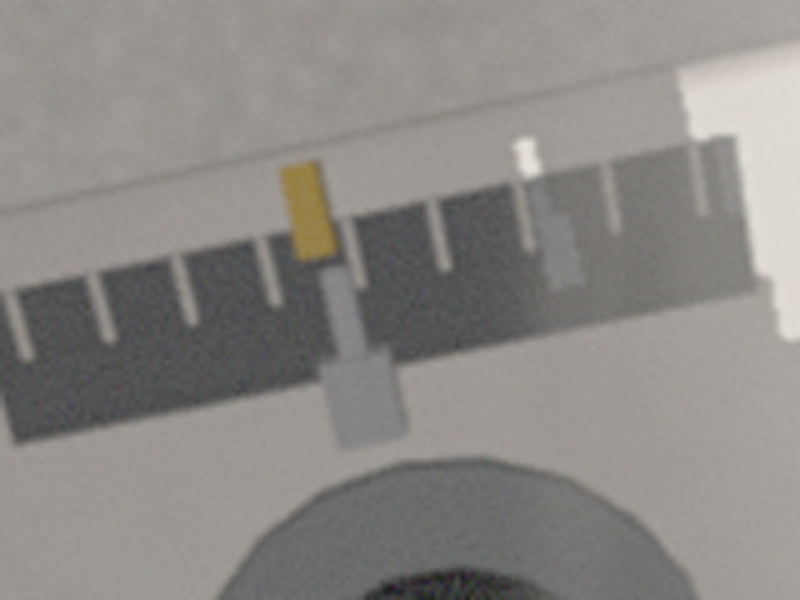

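The pointer tip is at about (333,268) in the crop, and the middle of the brass mark's inner edge is at (317,258). I'll work out what is left to turn.

```bash
python3 - <<'E'
from h import *
c=load("w2");P=back(c,np.array([[333,268],[317,260]])/5+[230,90],.1);d=P[1]-P[0]
print(P,d, d@[np.sin(.02),np.cos(.02),0])
E
```

```text
[[0.61800823 0.25793286 0.1       ]
 [0.61930768 0.25945453 0.1       ]] [0.00129945 0.00152167 0.        ] 0.0015473534031856377
```

```bash
python3 -m handwheel '0 0 -.12 0 0 0 0;0 0 -.12 0 0 0 0;0 0 0 0 0 0 0;0 0 0 0 0 0 .2;0 0 0 0 0 0 .4;0 0 0 0 0 0 .4;0 0 0 0 0 20 .4;0 0 0 0 0 30 .4;0 0 0 0 0 0 .4;0 0 0 0 0 0 .4' 40
python3 - <<'E'
from w import *
o,c=wrist("w3");print(o["ee_pos"],o["tcp_rot"])
u=proj(c,[[.619,.2588,.1]])[0].astype(int);print(u)
x,y=u-[60,45];a=255*(c["color"][y:y+90,x:x+120,::-1]/255.)**.6
print(x,y);cv2.imwrite("pics/g.png",cv2.resize(np.uint8(a),None,fx=5,fy=5,interpolation=2))
E
```

```text
clock: 6.03
ee_pos: [0.5617, 0.2571, 0.1716]
tcp_rot: [-3.139, -0.003, -0.482]
wrist_force: [-0.4, 0.8, -0.3]
gripper_width: 0.034
grasp_force: 0.0
[0.56172443 0.25705122 0.17158163] [-3.13886662 -0.00325394 -0.48191862]
[284 145]
224 100
```

View pics/g.png

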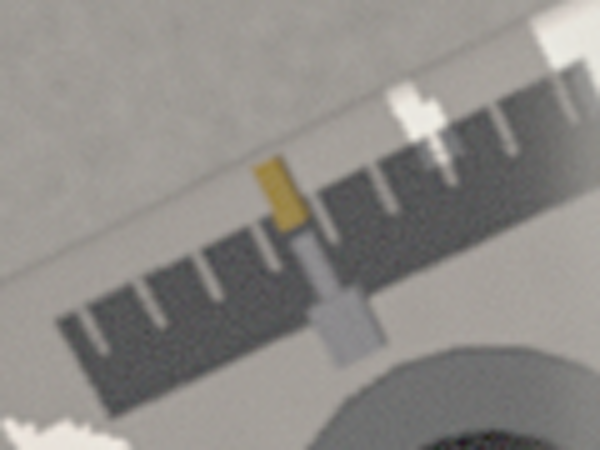

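The pointer is now less than 1 mm from the mark. Next is jar 1.

```bash
python3 -m handwheel '0 0 .12 0 0 20 .8;0 0 .12 0 -10 10 .8;0 0 .12 -8 -30 0 .8;0 0 .12 -8 -35 0 .8;0 0 .12 -8 -35 0 .8;0 0 .12 -8 -35 0 .8;0 0 .12 -8 -35 0 .8;0 0 .12 -8 -35 0 .8;0 0 .12 -8 -35 0 .8;0 0 .12 -8 -35 0 .8;0 0 .12 -8 -35 0 .8;0 0 .12 -8 -35 0 .8'
python3 -m handwheel '0 0 .12 -8 -35 -10 .8;0 0 .12 -8 -35 -10 .8;0 0 .12 -8 -35 -10 .8;0 0 .12 -7.4 -35 -10 .8;0 0 .12 0 -20 -10 .8;0 0 .11 0 -15 -10 .8;0 0 0 0 0 0 .8;0 0 0 0 0 0 .8;0 0 0 0 0 0 .8'
python3 - <<'E'
from w import *
shot("top","top2");o,c=wrist("w4")
t=load("top");d=cv2.absdiff(t["color"],load("top2")["color"]).max(2)
print(o["ee_pos"],o["tcp_rot"],o["q"])
# jar1 check in wrist: project base circle
E
```

```text
clock: 7.08
ee_pos: [0.4824, -0.0897, 0.1989]
tcp_rot: [-3.14, 0.0, 0.929]
wrist_force: [0.7, -1.3, -0.0]
gripper_width: 0.0685
grasp_force: 0.0
clock: 7.83
ee_pos: [0.4533, -0.2576, 0.1411]
tcp_rot: [-3.141, -0.001, 1.614]
wrist_force: [0.0, -0.0, -0.9]
gripper_width: 0.0683
grasp_force: 0.0
[ 0.45349978 -0.25742917  0.14148354] [ 3.14153726e+00 -1.35339044e-04  1.61491967e+00] [-7.43637119e-01  4.17282244e-01  1.52091336e+00  1.44364887e-04
  1.20345391e+00 -7.87812310e-01]
```

View pics/w4.png

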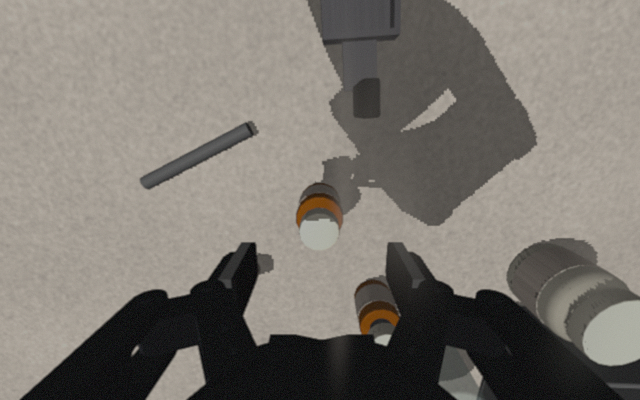

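The wrist view shows jar 1's cap at (319,233) and the tray handle's top at about (367,85). Jar 2 is at (380,330).

```bash
python3 - <<'E'
from h import *
np.set_printoptions(precision=4,suppress=True)
c=load("w4");g=cv2.cvtColor(c["color"],cv2.COLOR_RGB2HSV)
m=((g[...,2]>150)&(g[...,1]<35)).astype(np.uint8);n,l,st,ce=cv2.connectedComponentsWithStats(m)
print([(st[i].tolist(),ce[i]) for i in range(1,n) if st[i][4]>200])
print(back(c,[[319,233]]*2,[.078,.082]), back(c,[[366.5,85]],.063))
print(proj(c,[[.4503,-.2726,.0776],[.482,-.173,.063]]))
E
```

```text
[([0, 0, 640, 400, 151382], array([274.8914, 161.9737])), ([404, 89, 52, 41, 609], array([433.9803, 109.6125])), ([583, 301, 57, 64, 2930], array([614.4457, 334.5857])), ([147, 347, 57, 53, 1809], array([179.7695, 376.9469]))]
[[ 0.4522 -0.2742  0.078 ]
 [ 0.4521 -0.2725  0.082 ]] [[ 0.4819 -0.1629  0.063 ]]
[[316.7403 230.7811]
 [365.4316  99.7311]]
```

```bash
python3 -m handwheel '0 0 0 -1.6 -15.5 0 .8;0 0 0 0 0 -20 .8;0 0 0 0 0 -25 .8;0 0 0 0 0 -25 .8;0 0 0 0 0 -25 .8;0 0 0 0 0 -20 .8;0 0 0 0 0 0 .8;0 0 0 0 0 0 .5;0 0 0 0 0 0 .3;0 0 0 0 0 0 .3;0 0 0 0 0 0 .3;0 0 0 0 0 0 .3' 30
```

```text
clock: 8.93
ee_pos: [0.4524, -0.2745, 0.0278]
tcp_rot: [3.139, 0.002, 1.616]
wrist_force: [-0.9, 0.4, 6.5]
gripper_width: 0.0413
grasp_force: 30.9
```

```bash
python3 -m handwheel '0 0 0 0 0 20 .3;0 0 0 0 0 35 .3;0 0 0 0 10 35 .3;0 0 0 1 30 0 .3;0 0 0 1 35 0 .3;0 0 0 1 35 0 .3;0 0 0 1 35 0 .3;0 0 0 1 35 0 .3;0 0 0 1 35 0 .3;0 0 0 1 35 0 .3;0 0 0 1 25 0 .3;0 0 0 .7 15 0 .3'
python3 -m handwheel '0 0 .05 0 10 0 .3;0 0 0 0 0 0 .3;0 0 0 0 0 0 .3'
python3 - <<'E'
from w import *
shot("top","top3");o,c=wrist("w5");print(o["ee_pos"],o["tcp_rot"])
P=np.array([.467,-.033,0]);R=np.array([[.995,-.0998],[.0998,.995]])
for z in(.02,):
  q=[list(R@[x,y]+P[:2])+[z] for x in(-.032,.032) for y in(-.091,.091)];print(proj(c,q),proj(load("top3"),q))
print(cv2.absdiff(load("top")["color"],load("top3")["color"])[200:290,365:440].max(2).mean())
a=load("w5")["color"][...,::-1];b=load("top3")["color"][190:290,240:440,::-1]
cv2.imwrite("pics/h.png",np.vstack([a[:280],cv2.resize(b,(640,320),interpolation=2)]))
E
```

```text
clock: 9.93
ee_pos: [0.4601, 0.0187, 0.1169]
tcp_rot: [3.141, -0.0, 1.618]
wrist_force: [-0.1, -0.9, -0.9]
gripper_width: 0.0413
grasp_force: 30.8
clock: 10.18
ee_pos: [0.4605, 0.0262, 0.1167]
tcp_rot: [3.141, 0.0, 1.666]
wrist_force: [0.9, -0.1, -1.5]
gripper_width: 0.0406
grasp_force: 30.8
[0.46058369 0.02576803 0.11660669] [3.14093853e+00 3.42044810e-04 1.66481744e+00]
[[291.886618   339.31447964]
 [284.29811727 164.62916423]
 [353.84106712 339.02623808]
 [359.6315834  164.19853543]] [[323.69273368 240.22914794]
 [259.60775615 240.2550182 ]
 [323.56709107 217.93166853]
 [260.16463842 217.9822691 ]]
11.769925925925927
```

View pics/h.png

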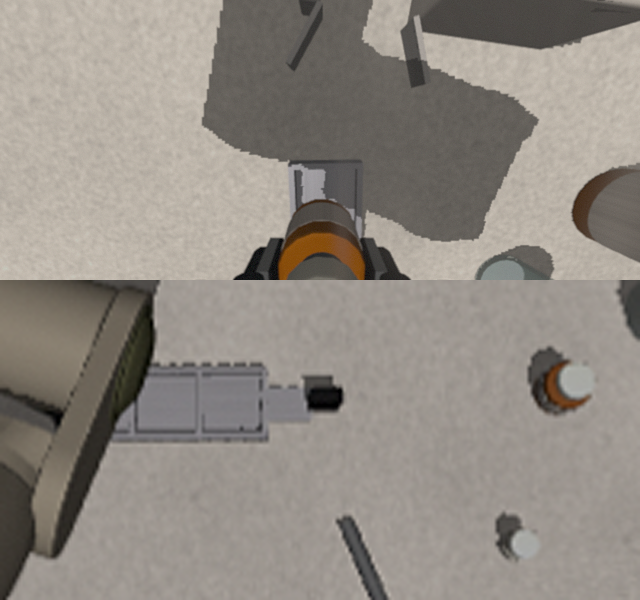

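The wrist view puts the tray's far corners at (289,162) and (362,161), within about 3 mm of what I computed. The lower panel shows jar 2 and the tray handle have not moved.

```bash
python3 -m handwheel '0 0 0 2 1 -20 .3;0 0 0 0 0 -25 .3;0 0 0 0 0 -20 .3;0 0 0 0 0 -10 .3;0 0 0 0 0 -8 .3;0 0 0 0 0 0 .3;0 0 0 0 0 0 .3;0 0 0 0 0 -1 .3;0 0 0 0 0 0 .5;0 0 0 0 0 0 .65;0 0 0 0 0 0 .65;0 0 0 0 0 0 .65'
python3 -m handwheel '0 0 0 0 0 25 .65;0 0 0 0 0 30 .65;0 0 0 0 0 30 .65;0 0 0 0 0 0 .3;0 0 0 0 0 0 0;0 0 0 0 0 0 0;0 0 0 0 0 0 0;0 0 0 0 0 0 0;0 0 0 0 0 0 0'
```

```text
clock: 11.28
ee_pos: [0.4626, 0.0271, 0.0326]
tcp_rot: [3.141, 0.0, 1.666]
wrist_force: [-0.2, -0.0, 0.3]
gripper_width: 0.0555
grasp_force: 0.0
clock: 12.03
ee_pos: [0.4621, 0.0272, 0.1165]
tcp_rot: [-3.14, -0.001, 1.666]
wrist_force: [-0.1, -0.1, -0.1]
gripper_width: 0.0002
grasp_force: 0.0
```

```bash
python3 -m handwheel '0 0 0 0 0 -12 0;0 0 0 0 0 -12 0;0 0 0 0 0 -5 0;0 0 0 0 0 -4 0;0 0 0 0 0 -3 0;0 0 0 0 0 -3 0;0 0 0 0 0 -2 0;0 0 0 0 0 -1 0;0 0 0 0 0 0 0;0 0 0 0 0 0 0'
```

```text
clock: 12.87
ee_pos: [0.4625, 0.0272, 0.0755]
tcp_rot: [3.142, 0.0, 1.666]
wrist_force: [-0.2, -0.3, 3.2]
gripper_width: 0.0002
grasp_force: 1.5
```

```bash
python3 -m handwheel '0 0 0 0 0 -1 0;0 0 0 0 0 0 0;0 0 0 0 0 0 0;0 0 0 0 0 0 0'; python3 -m handwheel '0 0 0 0 0 -1.5 0;0 0 0 0 0 0 0;0 0 0 0 0 0 0;0 0 0 0 0 0 0'
```

```text
clock: 13.2
ee_pos: [0.4626, 0.0271, 0.0751]
tcp_rot: [3.141, 0.0, 1.666]
wrist_force: [-2.6, 0.3, 11.3]
gripper_width: 0.0
grasp_force: 5.7
clock: 13.53
ee_pos: [0.463, 0.0271, 0.0749]
tcp_rot: [3.139, 0.001, 1.666]
wrist_force: [-6.7, 1.2, 27.8]
gripper_width: 0.0001
grasp_force: 14.0
```

```bash
python3 -m handwheel '0 0 0 0 0 20 0;0 0 0 0 0 35 0;0 0 0 2 -10 20 .8;0 0 0 4 -30 0 .8;0 0 0 5 -40 0 .8;0 0 0 5 -40 0 .8;0 0 0 5 -40 0 .8;0 0 0 5 -40 0 .8;0 0 0 5 -40 0 .8;0 0 0 5 -40 0 .8;0 0 0 5 -40 0 .8;0 0 0 5 -35 0 .8'
python3 -m handwheel '0 0 0 4 -25 0 .8;0 0 0 1 -10 0 .8;0 0 0 0 0 0 .8;0 0 0 0 0 0 .8;0 0 0 0 0 0 .8'
python3 - <<'E'
from w import *
shot("top","top4");o,c=wrist("w6");print(o["ee_pos"],o["tcp_rot"])
print(proj(c,[[.5143,-.3836,.08]]))
b=load("top4")["color"][180:290,220:460,::-1]
cv2.imwrite("pics/i.png",np.vstack([c["color"][120:400,:,::-1],cv2.resize(b,(640,293),interpolation=2)]))
E
```

```text
clock: 14.53
ee_pos: [0.5083, -0.3306, 0.1476]
tcp_rot: [3.141, 0.0, 1.665]
wrist_force: [0.1, 0.1, 0.5]
gripper_width: 0.0683
grasp_force: 0.0
clock: 14.95
ee_pos: [0.5135, -0.3612, 0.1478]
tcp_rot: [-3.141, -0.001, 1.667]
wrist_force: [0.1, 0.1, -0.2]
gripper_width: 0.0682
grasp_force: 0.0
[ 0.51360946 -0.36119166  0.14802106] [-3.14149465e+00 -3.83767970e-04  1.66749772e+00]
[[319.80349276 237.2119098 ]]
```

View pics/i.png

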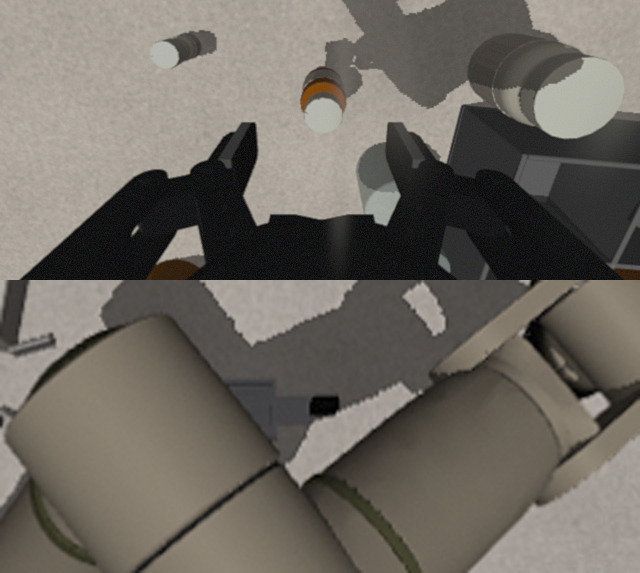

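Jar 2's cap is at (323,236) in the wrist picture, about 2 mm from the prediction. I want the distance to the glass bottle before going down.

```bash
python3 - <<'E'
from h import *
t=load("top");w=load("w6")
print(back(w,[[323,236]],.08))
print(back(t,[[453,187],[450,203],[440,198]],[.13,.0,.05]),back(w,[[378,265],[357,290],[399,290]],[.1,.1,.1]))
E
```

```text
[[ 0.5167666  -0.38228962  0.08      ]]
[[ 0.60647176 -0.45310796  0.13      ]
 [ 0.59211827 -0.48830316  0.        ]
 [ 0.59233964 -0.44323997  0.05      ]] [[ 0.55941988 -0.39297584  0.1       ]
 [ 0.54654067 -0.41612611  0.1       ]
 [ 0.57897114 -0.41293932  0.1       ]]
```

```bash
python3 -m handwheel '0 0 0 2.5 -22 0 .75;0 0 0 0 0 -20 .75;0 0 0 0 0 -25 .75;0 0 0 0 0 -25 .75;0 0 0 0 0 -25 .75;0 0 0 0 0 -25 .75;0 0 0 0 0 0 .75;0 0 0 0 0 0 .5;0 0 0 0 0 0 .3;0 0 0 0 0 0 .3;0 0 0 0 0 0 .3;0 0 0 0 0 0 .3' 30
python3 -m handwheel '0 0 0 0 0 20 .3;0 0 0 0 0 35 .3;0 0 0 0 5 35 .3;0 0 0 -4 25 0 .3;0 0 0 -5 35 0 .3;0 0 0 -5 35 0 .3;0 0 0 -5 35 0 .3;0 0 0 -5 35 0 .3;0 0 0 -5 35 0 .3;0 0 0 -5 35 0 .3;0 0 0 -5 35 0 .3;0 0 0 -5 35 0 .3'
python3 -m handwheel '0 0 0 -3.5 20 0 .3;0 0 0 0 15 0 .3;0 0 0 0 0 0 .3;0 0 0 0 0 0 .3'
python3 - <<'E'
from w import *
shot("top","top5");shot("scene","scene5");o,c=wrist("w7");print(o["ee_pos"],o["tcp_rot"])
b=load("top5")["color"][190:250,240:380,::-1];a=c["color"][100:260,220:420,::-1]
s=load("scene5")["color"][140:250,290:420,::-1]
r=lambda i,w,h:cv2.resize(i,(w,h),interpolation=2)
cv2.imwrite("pics/j.png",np.hstack([np.vstack([r(b,400,171),r(a,400,320)]),r(s,400,491)[:, :400]]))
print(proj(c,[[.4611,.0257,.075],[.437,.0545,.02],[.502,.061,.02]]))
E
```

```text
clock: 16.05
ee_pos: [0.5167, -0.3853, 0.0297]
tcp_rot: [3.139, 0.002, 1.666]
wrist_force: [-0.0, 2.4, 7.4]
gripper_width: 0.0414
grasp_force: 31.2
clock: 17.05
ee_pos: [0.4714, -0.0734, 0.1183]
tcp_rot: [3.141, 0.0, 1.666]
wrist_force: [1.3, -0.3, -1.5]
gripper_width: 0.0411
grasp_force: 31.0
clock: 17.38
ee_pos: [0.4686, -0.0396, 0.1182]
tcp_rot: [3.141, 0.001, 1.667]
wrist_force: [-0.1, -0.0, -1.5]
gripper_width: 0.0412
grasp_force: 31.0
[ 0.46875172 -0.04063309  0.11801504] [3.14097020e+00 5.22455975e-04 1.66543769e+00]
[[319.53397782 124.47562922]
 [292.87115047  81.10615931]
 [375.88721029  80.66045876]]
```

View pics/j.png

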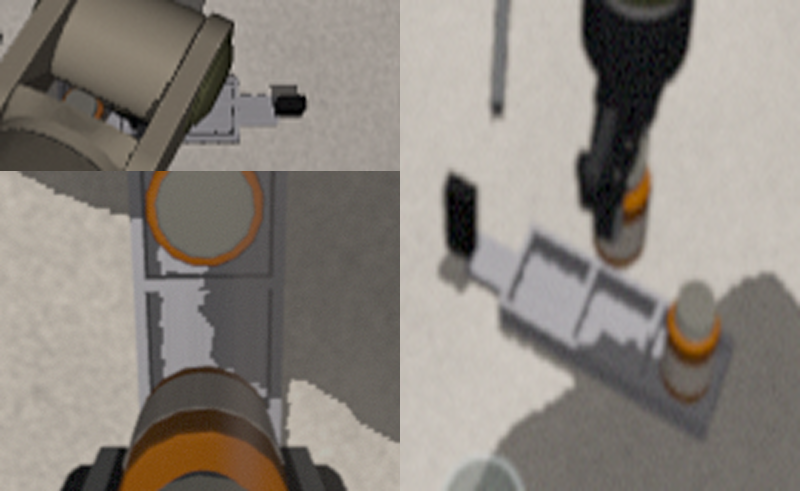

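The tray is in place with jar 1 standing in its far pocket. Its dividers appear at crop rows 277 and about 400, which are wrist rows 153 and 214, with the tray centreline at u≈325.

```bash
python3 - <<'E'
from h import *
w=load("w7")
print(back(w,[[325,153],[326,214]],[.02,.02]), back(w,[[287.5,150],[363.5,150]],.02),back(w,[[322.5,118]],.058))
E
```

```text
[[ 0.46772473  0.00079891  0.02      ]
 [ 0.47400455 -0.05356176  0.02      ]] [[4.36040601e-01 3.11492342e-04 2.00000000e-02]
 [4.99750337e-01 6.37009531e-03 2.00000000e-02]] [[0.46268619 0.02952906 0.058     ]]
```

```bash
python3 -m handwheel '0 0 0 .8 9.5 0 .3;0 0 0 0 0 -20 .3;0 0 0 0 0 -25 .3;0 0 0 0 0 -20 .3;0 0 0 0 0 -10 .3;0 0 0 0 0 -8 .3;0 0 0 0 0 0 .3;0 0 0 0 0 -1.5 .3;0 0 0 0 0 0 .3' 
python3 -m handwheel '0 0 0 0 0 0 .5;0 0 0 0 0 0 .65;0 0 0 0 0 0 .65;0 0 0 0 0 25 .65;0 0 0 0 0 30 .65;0 0 0 0 0 30 .65;0 0 0 0 0 0 .3;0 0 0 0 0 0 0;0 0 0 0 0 0 0;0 0 0 0 0 0 0;0 0 0 0 0 0 0;0 0 0 0 0 0 0'
```

```text
clock: 18.28
ee_pos: [0.4695, -0.0304, 0.0335]
tcp_rot: [3.141, 0.0, 1.666]
wrist_force: [-0.3, 0.4, -1.3]
gripper_width: 0.041
grasp_force: 31.6
clock: 19.28
ee_pos: [0.4689, -0.0303, 0.1174]
tcp_rot: [-3.14, -0.001, 1.666]
wrist_force: [-0.1, -0.7, -0.3]
gripper_width: -0.0003
grasp_force: 0.0
```

```bash
python3 -m handwheel '0 0 0 0 0 -12 0;0 0 0 0 0 -12 0;0 0 0 0 0 -5 0;0 0 0 0 0 -4 0;0 0 0 0 0 -3 0;0 0 0 0 0 -3 0;0 0 0 0 0 -2 0;0 0 0 0 0 -2 0;0 0 0 0 0 0 0;0 0 0 0 0 0 0'; python3 -m handwheel '0 0 0 0 0 -1.5 0;0 0 0 0 0 0 0;0 0 0 0 0 0 0;0 0 0 0 0 0 0'
```

```text
clock: 20.12
ee_pos: [0.4694, -0.0304, 0.0755]
tcp_rot: [3.141, 0.0, 1.666]
wrist_force: [-1.0, -0.2, 2.0]
gripper_width: 0.0002
grasp_force: 1.0
clock: 20.45
ee_pos: [0.4696, -0.0305, 0.075]
tcp_rot: [3.14, 0.001, 1.666]
wrist_force: [-4.1, 1.6, 14.9]
gripper_width: -0.0001
grasp_force: 7.4
```

```bash
python3 -m handwheel '0 0 0 0 0 -1.2 0;0 0 0 0 0 0 0;0 0 0 0 0 0 0;0 0 0 0 0 25 0;0 0 0 0 0 35 0;0 0 0 0 0 20 .4;0 0 0 2 -15 0 .4;0 0 0 3 -25 0 .4;0 0 0 3 -25 0 .4;0 0 0 2 -25 0 .4;0 0 0 2 -20 0 .4;0 0 0 0 0 0 .4'
python3 -m handwheel '0 0 0 0 0 0 .4;0 0 0 0 0 0 .4'
cat > hd.py <<'E'
from w import *
import sys
np.set_printoptions(precision=4,suppress=True)
n=sys.argv[1];o,c=wrist("w"+n);t=shot("top","top"+n)
print(o["ee_pos"],o["tcp_rot"],o["wrist_force"])
def blob(c,near,z,thr,r):
    im=c["color"].max(2);u,v=near.astype(int);x0,y0=max(u-r,0),max(v-r,0)
    m=(im[y0:v+r,x0:u+r]<thr).astype(np.uint8);k,l,st,ce=cv2.connectedComponentsWithStats(m)
    for i in range(1,k):
        if st[i][4]>30: print(st[i].tolist(),ce[i]+[x0,y0],back(c,ce[i]+[x0,y0],z))
P=np.array([.482,-.173,.063])
print("wrist",proj(c,P)[0]);blob(c,proj(c,P)[0],.063,30,45)
print("top",proj(t,P)[0]);blob(t,proj(t,P)[0],.05,40,14)
E
python3 hd.py 8
```

```text
clock: 21.45
ee_pos: [0.4819, -0.1435, 0.1525]
tcp_rot: [3.141, 0.001, 1.663]
wrist_force: [-0.2, 0.5, 0.2]
gripper_width: 0.0344
grasp_force: 0.0
clock: 21.62
ee_pos: [0.4811, -0.1397, 0.1525]
tcp_rot: [-3.141, -0.0, 1.666]
wrist_force: [-0.0, 0.4, 0.0]
gripper_width: 0.0338
grasp_force: 0.0
[ 0.4811 -0.1397  0.1525] [-3.1413 -0.0004  1.666 ] [-0.0209  0.362   0.0123]
wrist [319.0894 238.3003]
[43, 11, 13, 46, 358] [321.7765 223.9218] [[ 0.4831 -0.1591  0.063 ]]
[0, 45, 16, 45, 385] [283.6857 264.5325] [[ 0.4521 -0.2022  0.063 ]]
[81, 66, 9, 24, 138] [359.529  272.2464] [[ 0.5224 -0.2035  0.063 ]]
top [342.0933 226.634 ]
[0, 13, 11, 11, 73] [331.9315 229.6849] [[ 0.4726 -0.1464  0.05  ]]
```

```bash
python3 -m handwheel '0 0 0 1.4 -33 0 .4;0 0 0 0 0 -20 .4;0 0 0 0 0 -25 .4;0 0 0 0 0 -25 .4;0 0 0 0 0 -25 .4;0 0 0 0 0 -20 .4;0 0 0 0 0 -9 .4;0 0 0 0 0 0 .4;0 0 0 0 0 0 .2;0 0 0 0 0 0 0;0 0 0 0 0 0 0;0 0 0 0 0 0 0' 60
python3 -m handwheel '0 0 0 0 0 0 0;0 0 0 0 0 0 0'
```

```text
clock: 22.72
ee_pos: [0.4834, -0.1735, 0.0298]
tcp_rot: [3.139, 0.001, 1.666]
wrist_force: [1.1, 1.6, 6.0]
gripper_width: 0.0136
grasp_force: 60.3
clock: 22.88
ee_pos: [0.4834, -0.1735, 0.0298]
tcp_rot: [3.139, 0.001, 1.666]
wrist_force: [2.1, 1.9, 7.4]
gripper_width: 0.0129
grasp_force: 60.4
```

```bash
python3 -m handwheel '0 0 -.01 -.5 2 0 0;0 0 -.01 -.7 4 0 0;0 0 -.012 -.7 5 0 0;0 0 -.012 -.7 5 0 0;0 0 -.012 -.7 5 0 0;0 0 -.012 -.7 5 0 0;0 0 -.012 -.7 5 0 0;0 0 -.012 -.7 5 0 0;0 0 -.012 -.7 5 0 0;0 0 -.011 -.7 5 0 0;0 0 0 0 2 0 0;0 0 0 0 0 0 0'
python3 - <<'E'
from w import *
np.set_printoptions(precision=4,suppress=True)
o,c=wrist("w9");t=shot("top","top9");s=shot("scene","scene9");print(o["ee_pos"],o["tcp_rot"],o["wrist_force"])
E
```

```text
clock: 23.88
ee_pos: [0.4766, -0.1263, 0.0298]
tcp_rot: [3.139, 0.003, 1.551]
wrist_force: [0.4, -5.4, 8.4]
gripper_width: 0.0132
grasp_force: 60.6
[ 0.4766 -0.1263  0.0298] [3.139  0.0029 1.5515] [ 0.3567 -5.3801  8.3822]
```

```bash
python3 -m handwheel '0 0 0 .1 5 0 0;0 0 0 .2 8 0 0;0 0 0 .2 10 0 0;0 0 0 .2 10 0 0;0 0 0 .2 10 0 0;0 0 0 .2 10 0 0;0 0 0 .2 10 0 0;0 0 0 .2 10 0 0;0 0 0 .2 10 0 0;0 0 0 .1 7 0 0;0 0 0 0 0 0 0;0 0 0 0 0 0 0'
python3 -m handwheel '0 0 0 .1 3 0 0;0 0 0 .1 6 0 0;0 0 0 .1 6 0 0;0 0 0 .1 6 0 0;0 0 0 .1 6 0 0;0 0 0 .1 6 0 0;0 0 0 .1 4 0 0;0 0 0 0 0 0 0'
```

```text
clock: 25.03
ee_pos: [0.4782, -0.0361, 0.0298]
tcp_rot: [3.14, 0.003, 1.553]
wrist_force: [-1.8, -4.4, 9.2]
gripper_width: 0.0134
grasp_force: 61.7
clock: 25.7
ee_pos: [0.4787, -0.0002, 0.0298]
tcp_rot: [3.14, 0.005, 1.554]
wrist_force: [-3.3, -12.4, 10.6]
gripper_width: 0.0133
grasp_force: 61.9
```

```bash
python3 -m handwheel '0 0 0 0 0 0 0;0 0 0 0 0 0 0;0 0 0 0 0 0 0'; python3 -m handwheel '0 0 0 .1 3 0 0;0 0 0 0 3 0 0;0 0 0 0 3 0 0;0 0 0 0 0 0 0'
python3 - <<'E'
from w import *
np.set_printoptions(precision=4,suppress=True)
o,c=wrist("w10");t=shot("top","top10");s=shot("scene","scene10");print(o["ee_pos"],o["wrist_force"],o["moment"])
# amber blobs: shoulder rings
for n,c,z in(("top",t,.05),("scene",s,.05),("wrist",c,.05)):
    h=cv2.cvtColor(c["color"],cv2.COLOR_RGB2HSV);m=((h[...,0]<18)&(h[...,1]>150)&(h[...,2]>40)).astype(np.uint8)
    k,l,st,ce=cv2.connectedComponentsWithStats(m)
    for i in range(1,k):
        if st[i][4]>8:
            p=back(c,ce[i],z)[0]
            if .4<p[0]<.55 and -.1<p[1]<.35: print(n,st[i].tolist(),ce[i],p)
E
```

```text
clock: 25.95
ee_pos: [0.4788, -0.0002, 0.0298]
tcp_rot: [3.14, 0.004, 1.554]
wrist_force: [-4.7, -12.6, 10.3]
gripper_width: 0.0131
grasp_force: 61.9
clock: 26.28
ee_pos: [0.4788, 0.0083, 0.0298]
tcp_rot: [3.14, 0.005, 1.554]
wrist_force: [-5.2, -17.1, 9.7]
gripper_width: 0.0133
grasp_force: 61.9
[0.4788 0.0083 0.0298] [ -5.1729 -17.1261   9.6849] [-2.2253  0.9651  0.9417]
top [202, 208, 11, 15, 46] [208.3261 217.    ] [0.4737 0.2017 0.05  ]
scene [422, 236, 18, 15, 85] [428.5647 245.1765] [0.4866 0.1536 0.05  ]
scene [445, 247, 5, 9, 25] [447.2 251.2] [0.4783 0.1956 0.05  ]
scene [458, 255, 6, 6, 17] [460.7647 258.1176] [0.4784 0.228  0.05  ]
wrist [306, 0, 16, 3, 25] [313.32   0.52] [0.4774 0.1221 0.05  ]
```

```bash
python3 -m handwheel '0 0 .012 -1 0 0 0;0 0 0 0 0 0 0;0 0 0 0 0 0 0'; python3 -m handwheel '0 0 0 0 3 0 0;0 0 0 .1 4 0 0;0 0 0 .1 4 0 0;0 0 0 .1 4 0 0;0 0 0 0 0 0 0'
python3 -c "
from workcell import observe;o=observe();print(o['wrist_force'],o['moment'])"
```

```text
clock: 26.68
ee_pos: [0.4786, 0.0084, 0.0298]
tcp_rot: [3.138, 0.004, 1.564]
wrist_force: [-0.5, -14.1, 7.5]
gripper_width: 0.0133
grasp_force: 60.6
clock: 27.1
ee_pos: [0.4789, 0.0238, 0.0298]
tcp_rot: [3.139, 0.004, 1.564]
wrist_force: [-0.9, -11.7, 7.4]
gripper_width: 0.0132
grasp_force: 60.6
[ -0.88306802 -11.73752969   7.39670829] [-1.66395771  0.37842411  0.35540538]
```

```bash
python3 -m handwheel '0 0 0 .1 4 0 0;0 0 0 .1 6 0 0;0 0 0 .1 6 0 0;0 0 0 .1 6 0 0;0 0 0 .1 6 0 0;0 0 0 .1 6 0 0;0 0 0 .1 6 0 0;0 0 0 0 0 0 0'; python3 -m handwheel '0 0 0 .1 4 0 0;0 0 0 .1 6 0 0;0 0 0 .1 6 0 0;0 0 0 .1 6 0 0;0 0 0 .1 6 0 0;0 0 0 .1 6 0 0;0 0 0 .1 4 0 0;0 0 0 0 0 0 0'
python3 -c "
from workcell import observe;o=observe();print(o['wrist_force'],o['moment'])"
```

```text
clock: 27.77
ee_pos: [0.4783, 0.0638, 0.0298]
tcp_rot: [3.141, 0.004, 1.563]
wrist_force: [-5.5, -14.2, 13.4]
gripper_width: 0.0128
grasp_force: 61.5
clock: 28.43
ee_pos: [0.4783, 0.1012, 0.0298]
tcp_rot: [-3.14, 0.004, 1.562]
wrist_force: [-9.3, -18.9, 17.1]
gripper_width: 0.0134
grasp_force: 62.1
[ -9.30133022 -18.90202446  17.06455596] [-2.61762574  1.27243438 -0.47525742]
```

```bash
python3 -m handwheel '0 0 -.006 -1.3 0 .7 0;0 0 0 0 0 0 0;0 0 0 0 4 0 0;0 0 0 0 4 0 0;0 0 0 0 3 0 0;0 0 0 0 0 0 0;0 0 0 0 0 0 0'; python3 -m handwheel '0 0 0 0 2 0 0;0 0 0 0 2 0 0;0 0 0 0 1.5 0 0;0 0 0 0 0 0 0;0 0 0 0 0 0 0'
python3 -c "
from workcell import observe;o=observe();print(o['wrist_force'],o['moment'])"
```

```text
clock: 29.02
ee_pos: [0.4782, 0.113, 0.0298]
tcp_rot: [3.141, 0.003, 1.557]
wrist_force: [-1.0, -11.7, 2.9]
gripper_width: 0.0129
grasp_force: 60.0
clock: 29.43
ee_pos: [0.4786, 0.1192, 0.0299]
tcp_rot: [3.14, 0.001, 1.556]
wrist_force: [1.6, -6.5, 1.1]
gripper_width: 0.0133
grasp_force: 59.8
[ 1.61330959 -6.54234056  1.12214671] [-0.93537561 -0.12849959 -0.2670858 ]
```

Keep going until it meets the back stop.

```bash
python3 -m handwheel '0 0 0 0 1.5 0 0;0 0 0 0 0 0 0;0 0 0 0 0 0 0;0 0 0 0 0 0 0'; python3 -m handwheel '0 0 0 0 1.5 0 0;0 0 0 0 0 0 0;0 0 0 0 0 0 0;0 0 0 0 0 0 0'
```

```text
clock: 29.77
ee_pos: [0.4784, 0.1201, 0.0298]
tcp_rot: [3.14, 0.002, 1.556]
wrist_force: [0.9, -11.9, 1.5]
gripper_width: 0.013
grasp_force: 59.9
clock: 30.1
ee_pos: [0.4782, 0.1202, 0.0298]
tcp_rot: [3.141, 0.005, 1.557]
wrist_force: [-0.9, -23.4, 2.9]
gripper_width: 0.0129
grasp_force: 60.1
```

```bash
python3 -m handwheel '0 0 0 0 -1.5 0 .1;0 0 0 0 0 0 .3;0 0 0 0 0 0 .35;0 0 0 0 0 0 .35;0 0 0 0 0 15 .35;0 0 0 0 0 25 .35;0 0 0 0 0 35 .35;0 0 0 0 0 35 .35;0 0 0 0 0 40 .35;0 0 0 -15 0 30 .35;0 0 0 -20 0 0 .35;0 0 0 -20 0 0 .35'
python3 -m handwheel '0 0 0 -30 -20 0 .35;0 0 0 -35 -35 0 .35;0 0 0 -35 -35 0 .35;0 0 0 0 -35 0 .35;0 0 0 0 -35 0 .35;0 0 0 0 -35 0 .35;0 0 0 0 0 0 .35;0 0 0 0 0 0 .35'
python3 - <<'E'
from w import *
np.set_printoptions(precision=4,suppress=True)
o=observe();print(o["ee_pos"])
t=shot("top","top11");s=shot("scene","scene11")
O=np.array([.484,.26]);R=np.array([[1,.02],[-.02,1]])
for n,c in(("top",t),("scene",s)):
    H=[*(O+R@[0,-.141]),.063];print(n,"handle exp",proj(c,H)[0])
    u,v=proj(c,H)[0].astype(int);m=(c["color"][v-14:v+15,u-14:u+15].max(2)<40).astype(np.uint8)
    k,l,st,ce=cv2.connectedComponentsWithStats(m);print([(st[i].tolist(),ce[i]+[u-14,v-14]) for i in range(1,k) if st[i][4]>8])
    for y in(0,.059):
        C=[*(O+R@[0,y]),.075];p=proj(c,C)[0];print("cap exp",p,c["color"][int(p[1]),int(p[0])])
    h=cv2.cvtColor(c["color"],cv2.COLOR_RGB2HSV);a,b=proj(c,[*O,.05])[0].astype(int)
    for zz in [((h[...,2]>165)&(h[...,1]<25)&(h[...,2]<256))]:
        pass
    m=((h[...,0]<18)&(h[...,1]>150)&(h[...,2]>40)).astype(np.uint8);k,l,st,ce=cv2.connectedComponentsWithStats(m)
    for i in range(1,k):
        if st[i][4]>6 and abs(ce[i]-[a,b]).max()<60: print("amber",st[i].tolist(),ce[i],back(c,ce[i],.055)[0])
E
```

```text
clock: 31.1
ee_pos: [0.4227, 0.1219, 0.2108]
tcp_rot: [3.138, -0.0, 1.557]
wrist_force: [0.2, 0.3, -0.5]
gripper_width: 0.03
grasp_force: 0.0
clock: 31.77
ee_pos: [0.3338, -0.0634, 0.2093]
tcp_rot: [-3.142, -0.0, 1.553]
wrist_force: [-0.9, -0.3, -0.5]
gripper_width: 0.03
grasp_force: 0.0
[ 0.3338 -0.0634  0.2093]
top handle exp [236.9113 216.5396]
[([10, 14, 13, 7, 74], array([237.8378, 219.0676]))]
cap exp [185.8115 209.7949] [163 164 158]
cap exp [165.0378 207.2839] [163 163 157]
amber [161, 203, 12, 15, 45] [169.0667 211.8   ] [0.4765 0.3132 0.055 ]
amber [181, 206, 12, 14, 46] [188.8696 214.0652] [0.4758 0.2562 0.055 ]
scene handle exp [416.7686 233.5062]
[([7, 12, 14, 17, 146], array([415.3973, 239.5205]))]
cap exp [477.0736 261.8009] [203 204 193]
cap exp [503.6234 275.6926] [203 204 193]
amber [468, 260, 5, 8, 23] [469.9565 263.8261] [0.4841 0.2501 0.055 ]
amber [481, 270, 5, 4, 12] [483.0833 271.6667] [0.4868 0.2811 0.055 ]
amber [493, 271, 6, 12, 30] [495.4 276.5] [0.4835 0.3076 0.055 ]
amber [505, 284, 6, 4, 13] [507.8462 285.3077] [0.4892 0.3369 0.055 ]
```

```bash
python3 - <<'E'
from h import *
np.set_printoptions(precision=3,suppress=True)
for n in("top","top11","scene11"):
    c=load(n);h=cv2.cvtColor(c["color"],cv2.COLOR_RGB2HSV)
    m=((h[...,0]<18)&(h[...,1]>130)&(h[...,2]>40)).astype(np.uint8);k,l,st,ce=cv2.connectedComponentsWithStats(m)
    print(n,[(ce[i].astype(int).tolist(),int(st[i][4]),back(c,ce[i],.05)[0][:2].round(2).tolist()) for i in range(1,k) if st[i][4]>15])
t,s,w=load("top11"),load("top"),0
d=cv2.absdiff(t["color"][145:175,170:215],s["color"][145:175,170:215]).max(2);print((d>40).sum())
E
```

```text
top [([631, 167], 2477, [0.74, -1.02]), ([486, 114], 292, [0.86, -0.57]), ([275, 132], 375, [0.74, 0.04]), ([531, 219], 511, [0.56, -0.71]), ([413, 223], 59, [0.51, -0.37]), ([511, 234], 23, [0.51, -0.65]), ([373, 243], 51, [0.45, -0.26]), ([531, 255], 510, [0.45, -0.71]), ([530, 293], 517, [0.35, -0.7])]
top11 [([631, 167], 2537, [0.74, -1.02]), ([485, 114], 319, [0.86, -0.57]), ([275, 132], 376, [0.74, 0.04]), ([168, 212], 49, [0.48, 0.32]), ([531, 219], 526, [0.56, -0.71]), ([188, 214], 50, [0.48, 0.26]), ([511, 234], 26, [0.51, -0.65]), ([531, 255], 522, [0.45, -0.71]), ([530, 293], 534, [0.35, -0.7])]
scene11 [([93, 55], 7211, [0.42, -1.06]), ([29, 4], 51, [0.34, -1.51]), ([80, 1], 23, [0.23, -1.36]), ([110, 0], 17, [0.16, -1.27]), ([186, 21], 789, [0.11, -0.94]), ([120, 12], 17, [0.2, -1.18]), ([138, 109], 718, [0.52, -0.74]), ([198, 99], 134, [0.4, -0.62]), ([67, 107], 232, [0.63, -0.93]), ([177, 118], 137, [0.49, -0.62]), ([98, 119], 21, [0.62, -0.81]), ([78, 122], 30, [0.65, -0.85]), ([153, 138], 153, [0.58, -0.62]), ([78, 132], 18, [0.68, -0.82]), ([17, 167], 1444, [0.85, -0.85]), ([81, 215], 585, [0.86, -0.58]), ([470, 263], 27, [0.48, 0.25]), ([482, 271], 16, [0.48, 0.28]), ([495, 277], 35, [0.48, 0.31]), ([507, 285], 17, [0.49, 0.34]), ([333, 302], 519, [0.72, 0.04])]
46
```

The images show only two sample jars, and both are home. I'm handing in.

```bash
python3 -c "
from workcell import job_done;print(job_done())"
```

```text
the job is handed in; nothing more can be done
None
```

I handed the job in at about 32 s: both sample jars are capped and standing in the tray, the tray is home against the back stop, and the knob's pointer was within about 1 mm of the brass mark when last measured; the judge's verdict was not shown.

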